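Sweep the hose fittings into the trough of a counting tray and shut its lid

ROBOT

A 7-joint arm with a two-finger parallel gripper is mounted at the origin on a cart in front of the work surface, level with it; the furniture and walls round the work are solid. World frame = base frame: x ahead of the robot, y to its left, z up, the work surface at z = 0. Lengths are in mm, angles in rad, forces in N, time in s.
With the tool pointing down it reaches from about 425 to 875 mm from the base axis. Payload 8.4 kg.
Tool frame: the origin (TCP) lies between the finger pads; the fingertips stand ctrl.tips_ahead ahead of it and the grasp point (between the pads) lies 5 mm behind it (ctrl.tips_ahead is the distance from the TCP to the fingertips, in mm); z points along the fingers, y is the line along which they close (so a half turn about z gives the same grasp; the last joint's range is limited). The gripper opens to 87 mm and grips with 3 to 60 N. Pads are 19 mm wide; open, the fingers measure 117 mm over their backs; the gripper's body (75 mm by 190 mm) begins 51 mm behind the grasp point.
Start: joints at [1.182, 0.333, 0.04, 1.465, -0.013, 1.343, -0.059], TCP at [185.722, -622.874, 236.546] pointing down, gripper open.
Joint ranges: [-2.58, 2.58], [-0.38, 2.09], [-1.3, 1.39], [0.25, 2.4], [-1.5, 4.64], [0.08, 2.09], [-2.65, 2.65]. Speed limits (rad/s): [2.22, 2.22, 2.79, 2.79, 3.14, 3.14, 3.14].

INTERFACE

Orientations are given as a unit quaternion [w, x, y, z].
In Python, from rig import ctrl gives the robot as it stands. The module is installed in compiled form; this text tells all that it offers.
- The arm moves only by the shell command python3 -m inch 'ROWS' [FORCE]. ROWS is JSON, a list of rows, each an object with "rot": the turn, a rotation vector about the world's x, y, z in degrees, a list of three; "dp": the shift along the world's x, y, z in m, a list of three; "jaw": the opening in per cent of the stroke, from 0 (shut) to 100 (fully open). A call has 1 to 12 rows; each row shifts and turns the commanded pose from where the row before left it; what a row does not reach is not made up. A row lasts 1/10 s, in which the tool goes at most 50 mm and 8.59 degrees, less where a joint would pass 70% of its speed; a pose out of reach is approached as far as the arm can. A call with a gripper value outside its range is refused whole. The fingers move at their own pace and stop on an object; FORCE is the grip in N (left out, the last holds). Time passes only in rows, so rows that do not move let the fingers close. It gives the time, the measured TCP pose, the force, the opening and the grip force at its end, in the units of the state.
- ctrl.sense(): the state, without advancing time (a new reading comes with each control period).
- ctrl.capture(name): name is "side" or "top" or "wrist"; returns a dict with "image" (420x560x3 uint8, red, green, blue), "K" (3x3 intrinsics, pixels), "R" (3x3) and "t" (3): a world point X has camera coordinates R X + t; the wrist camera has in their place "mount" (4x4, takes a point from camera to tool coordinates, whose origin is the TCP and whose axes are the flange's). Camera axes: x right, y down, z forward; pixel columns grow to the right and rows downward; lengths in mm; the calibration is good to about 2 mm. A picture is of the moment at which its call begins: read the wrist's pose just before it. There is no depth.
- ctrl.close_job(): hands the job in; it is judged then, once.
Trained networks look in a picture, given as the dict that the camera call returned (one of the last four; its "shot" number tells which), for a name from the list of things; names that differ only in an ending like _2 or _b are one class to them, and where a whole thing is asked for, a point or a joint stands for the part that bears it (a point fixed in the world has none). Each returns a list of dicts, best first, with "conf" (0 to 1); they miss things now and then, are a little off and sometimes report something else, mostly with a low value. They report only what shows in the picture. A call takes as long as a camera call.
- ctrl.find_in(picture, thing): "box" ([left, top, right, bottom] in pixels, round what is visible of it).
- ctrl.spot_point(picture, thing): "point" ([column, row] in pixels: a listed point, or the origin of a listed thing).
The state is a dict: "t": time; "joint_positions": joint angles; "dq": joint speeds; "joint_efforts": joint torques, N m; "tool_pos": TCP position; "tool_rot": TCP orientation; "wrist_force": force on the tool from outside, world axes, zero at the start; "torque": the same for the moment, N m; "opening": opening from 0.0 (shut) to 1.0 (fully open); "gripper_force": force on a finger pad.
Only numpy, scipy, OpenCV 4.12 (cv2) and the standard library are available. Lean on these libraries where they do the work, as an engineer would, in place of code of your own. Each camera call takes 0.05 s, during which the arm holds its last target. There are 200 camera calls.

TASK

Use the fingers as a broom: sweep the three hose fittings across the counting tray's platform and over its edge into the trough, never picking them up. Then swing the trough's lid over and press it fully shut, so that they stay in when the tray is tipped out. Leave the capped vial standing where it is on the platform and do not disturb the other things on the bench.

Things in the scene. Friction and masses are not known exactly. Their poses are not given: they have to be found in the camera images.
- tray: grey moulded counting tray, fixed, 178 mm (its x) by 210 mm (its y); origin at the centre of its underside, on the bench. Its flat platform is 34 mm above the bench, y from -99 to +43 mm, x from -85 to +85 mm; rims 4 mm thick stand 12 mm above it along both x ends (past the trough too) and the -y side (there with a pouring spout near the -x corner). Axes: z up, +y towards the trough
- platform_edge (a point): middle of the platform's rimless edge above the trough (tray y = +43 mm, 34 mm above the bench); the edge runs along the tray's x
- trough_floor (a point): centre of the trough's floor, 7 mm above the bench. The trough lies along the tray's +y side, sunk below the platform: tray y from +43 to +100 mm, x from -85 to +85 mm, 27 mm deep, open above while the lid is open; the lid shuts over fittings that lie flat in it, not over one left leaning on a wall
- trough_lid (a joint): angle of the trough's lid, rad: 0 shut (flat over the trough, level with the platform), about 1.8 standing open, leaning outward. Hinge line parallel to the tray's x at tray y = +104 mm, 36 mm above the bench. Friction hinge: stays at any angle; 1 to 2 N at the free edge move it
- lid_edge (a point): middle of the lid's free edge. The lid is a grey plate 167 mm long (tray x, fits between the end rims), 62 mm from hinge to free edge, 3 mm thick, with low stiffening beads (1 mm); shut, its top is 39 to 40 mm above the bench
- fitting_1_center (a point): centre of a loose pale brass hose barb (fitting), 38 mm long (its y), 16 mm in diameter, about 15 g, lying on the platform; it may roll
- fitting_2_center (a point): centre of the second such fitting
- fitting_3_center (a point): centre of the third such fitting
- vial_center (a point): centre of a loose capped glass vial, 23 mm in diameter and 48 mm high, standing upright on the platform among the fittings; it stays where it is
- tweezers_1: steel tweezers lying on the bench in front of the tray, 117 mm long, loose
- dish: clear petri dish on the bench, 58 mm across, 15 mm high, loose
- driver: small screwdriver with a yellow handle lying on the bench behind the tray, 136 mm long, loose
- tape: roll of amber tape on the bench, 65 mm across, 12 mm high, loose

How it is judged:
By the outcome, as a careful person would: the job done as asked, in the order asked, and still so for the second after the job is handed in, with the robot touching nothing.
It also fails if it takes over 64 s, if anything falls off the work surface, if the arm or the gripper's body presses on something with over 40 N, if the wrist force passes 120 N, or if a joint passes its speed limit or range.

## Working session

There is one attempt and no reset: what is moved stays moved. The work goes in short steps, Python scripts to look and compute and a shell command to move; the robot and the scene stay as the last step left them, time stands still between calls to the robot, and variables do not carry over. Pictures are saved under pics/ and viewed, at most 10 in all, crops included, and the job is handed in when it is done.

```bash
mkdir -p pics
cat > h.py <<'E'
import numpy as np, cv2
from rig import ctrl
def ray(p,px):
    d=np.linalg.inv(p["K"])@np.array([px[0],px[1],1.]); R=np.array(p["R"]);t=np.array(p["t"])
    return -R.T@t, R.T@d
def at(p,px,z):
    o,d=ray(p,px); return o+d*(z-o[2])/d[2]
def proj(p,X):
    c=np.array(p["R"])@np.array(X)+np.array(p["t"]); u=np.array(p["K"])@c; return u[:2]/u[2]
def save(p,n): cv2.imwrite("pics/"+n+".png",p["image"][:,:,::-1])
E
python3 - <<'E'
from h import *
s=ctrl.sense(); print(s["t"],s["tool_pos"],s["tool_rot"],s["opening"],ctrl.tips_ahead)
Z=dict(tray=0,platform_edge=34,trough_floor=7,fitting_1_center=42,vial_center=58,lid_edge=96,tweezers_1=2,dish=5,driver=8,tape=6)
for n in("top","side"):
    p=ctrl.capture(n); save(p,n+"0")
    print(n,"cam",-np.array(p["R"]).T@p["t"])
    for k,z in Z.items():
        for d in ctrl.spot_point(p,k)[:4]:
            print(k,round(d["conf"],2),np.round(d["point"]),np.round(at(p,d["point"],z),1))
E
```

```text
0.0 [ 185.5513215  -622.48556866  235.66848769] [-7.84673246e-04  9.89526112e-01  1.44351751e-01 -1.71920280e-04] 1.002375850079209 14.0
top cam [ 398.34068112  122.76622557 1120.48228112]
tray 0.82 [176. 237.] [475.1 310.2   0. ]
platform_edge 0.88 [152. 235.] [476.8 354.1  34. ]
trough_floor 0.96 [140. 231.] [486.6 384.8   7. ]
fitting_1_center 0.51 [182. 223.] [500.9 291.5  42. ]
vial_center 0.49 [182. 205.] [536.3 291.2  58. ]
lid_edge 0.7 [103. 229.] [481.5 435.1  96. ]
tweezers_1 0.48 [176. 304.] [335.8 303.3   2. ]
dish 0.71 [283. 267.] [415.4  82.    5. ]
driver 0.66 [172. 179.] [598.9 320.7   8. ]
tape 0.21 [175. 238.] [471.7 310.2   6. ]
side cam [ 146.16589054 -457.28626664  602.16680603]
tray 0.82 [227. 199.] [473.9 311.2   0. ]
platform_edge 0.81 [220. 177.] [483.7 361.2  34. ]
trough_floor 0.79 [215. 183.] [474.6 382.2   7. ]
fitting_1_center 0.56 [235. 190.] [484.3 278.   42. ]
vial_center 0.45 [252. 176.] [538.8 289.   58. ]
lid_edge 0.79 [201. 140.] [483.  459.1  96. ]
tweezers_1 0.51 [178. 217.] [341.6 306.8   2. ]
tweezers_1 0.33 [236. 189.] [512.1 334.    2. ]
dish 0.89 [253. 262.] [415.1  76.1   5. ]
driver 0.64 [265. 184.] [582.3 303.8   8. ]
tape 0.73 [390. 326.] [ 538.6 -193.9    6. ]
```

Run:
```python
import cv2,numpy as np
a=cv2.imread("pics/top0.png")[160:320,80:240]; b=cv2.imread("pics/side0.png")[110:270,160:320]
cv2.imwrite("pics/c0.png",np.hstack([cv2.resize(x,(400,400),interpolation=cv2.INTER_CUBIC) for x in(a,b)]))
```

```text
(no output)
```

View pics/c0.png

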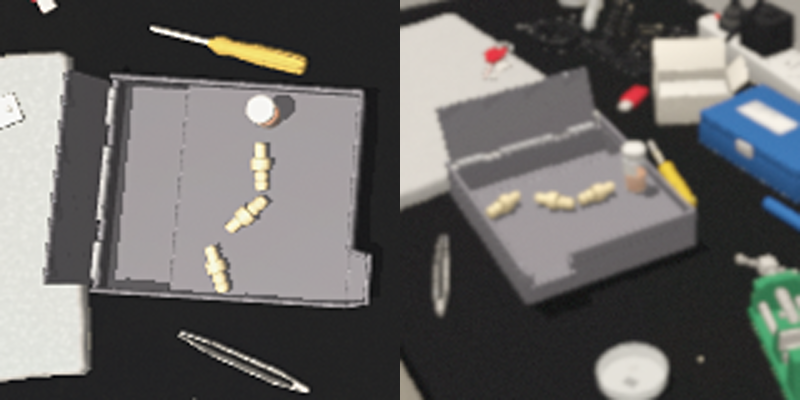

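View pics/side0.png

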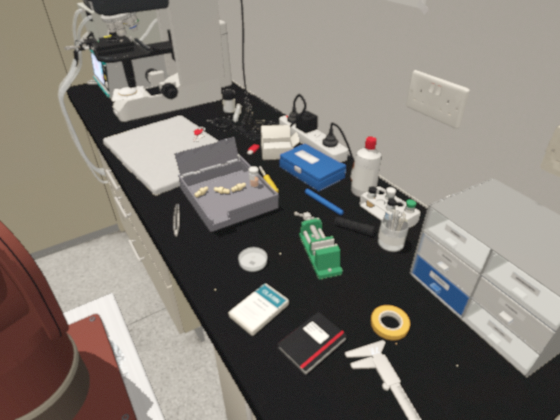

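Run:
```python
from h import *
p=ctrl.capture("top"); q=ctrl.capture("side")
save(p,"top1")
c=lambda u,v:(80+u/2.5,160+v/2.5)
for n,u,v,z in [("rimNE",363,92,46),("rimNW",112,77,46),("rimSW",93,292,46),("edgeN",186,90,34),("edgeS",172,292,34),("f1",261,166,42),("f2",247,214,42),("f3",217,268,42),("vialcap",262,109,82),("lidfreeN",68,72,96),("lidfreeS",45,284,96),("boardcorner",88,372,10)]:
    print(n,np.round(at(p,c(u,v),z),1))
print("drawer",at(q,(412,290),0),at(q,(476,342),0),at(q,(425,230),150))
```

```text
rimNE [556.4 204.6  46. ]
rimNW [564.7 409.7  46. ]
rimSW [390.1 416.1  46. ]
edgeN [556.9 351.6  34. ]
edgeS [390.9 355.7  34. ]
f1 [494.2 286.4  42. ]
f2 [454.8 296.3  42. ]
f3 [410.8 318.7  42. ]
vialcap [535.9 281.2  82. ]
lidfreeN [560.2 430.5  96. ]
lidfreeS [396.  439.1  96. ]
boardcorner [324.4 426.6  10. ]
drawer [ 638.00768162 -155.66272029    0.        ] [ 642.09014949 -296.6107299     0.        ] [ 635.19032641 -149.25100326  150.        ]
```

View pics/top1.png

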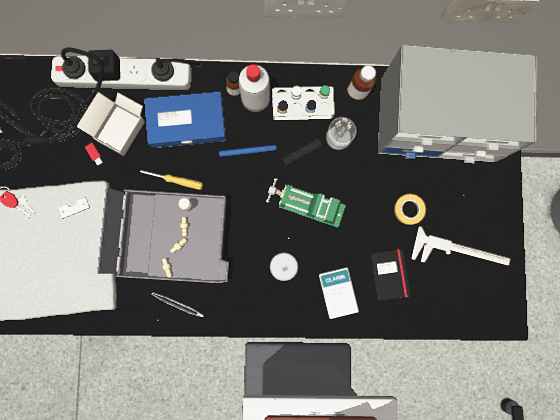

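```bash
python3 -m inch '[{"rot":[0,0,0],"dp":[0.029,0.03,0.02],"jaw":100},{"rot":[0,0,0],"dp":[0.029,0.03,0.02],"jaw":100},{"rot":[0,0,0],"dp":[0.029,0.03,0.02],"jaw":100},{"rot":[0,0,0],"dp":[0.029,0.03,0.02],"jaw":100},{"rot":[0,0,0],"dp":[0.029,0.03,0.02],"jaw":50},{"rot":[0,0,7],"dp":[0.022,0.034,0],"jaw":0},{"rot":[0,0,7],"dp":[0.022,0.034,0],"jaw":0},{"rot":[0,0,7],"dp":[0.022,0.034,0],"jaw":0},{"rot":[0,0,7],"dp":[0.022,0.034,0],"jaw":0},{"rot":[0,0,7],"dp":[0.022,0.034,0],"jaw":0}]'
python3 -m inch '[{"rot":[0,0,7],"dp":[0.0075,0.0375,0],"jaw":0},{"rot":[0,0,7],"dp":[0.0075,0.0375,0],"jaw":0},{"rot":[0,0,7],"dp":[0.0075,0.0375,0],"jaw":0},{"rot":[0,0,7],"dp":[0.0075,0.0375,0],"jaw":0},{"rot":[0,0,7],"dp":[0.005,0.0375,0],"jaw":0},{"rot":[0,0,0],"dp":[0.005,0.0375,0],"jaw":0},{"rot":[0,0,0],"dp":[0.005,0.0375,0],"jaw":0},{"rot":[0,0,0],"dp":[0.005,0.0375,0],"jaw":0},{"rot":[0,0,0],"dp":[0,0.0375,0],"jaw":0},{"rot":[0,0,0],"dp":[0,0.0375,0],"jaw":0},{"rot":[0,0,0],"dp":[0,0.0375,0],"jaw":0},{"rot":[0,0,0],"dp":[0,0.0375,0],"jaw":0}]'
python3 -m inch '[{"rot":[0,0,0],"dp":[0,0.025,-0.025],"jaw":0},{"rot":[0,0,0],"dp":[0,0.025,-0.025],"jaw":0},{"rot":[0,0,0],"dp":[0,0.025,-0.025],"jaw":0},{"rot":[0,0,0],"dp":[0,0.025,-0.025],"jaw":0},{"rot":[0,0,0],"dp":[0,0,0],"jaw":0}]'
cat >> h.py <<'E'
from scipy.spatial.transform import Rotation
def wrist():
    s=ctrl.sense(); p=ctrl.capture("wrist"); q=s["tool_rot"]
    T=np.eye(4); T[:3,:3]=Rotation.from_quat([q[1],q[2],q[3],q[0]]).as_matrix(); T[:3,3]=s["tool_pos"]
    M=np.linalg.inv(T@np.array(p["mount"])); p["R"]=M[:3,:3]; p["t"]=M[:3,3]; return p
E
python3 - <<'E'
from h import *
s=ctrl.sense(); print(s["t"],s["tool_pos"],s["tool_rot"],s["joint_positions"])
p=wrist(); save(p,"w1"); print(-p["R"].T@p["t"], p["R"])
for k,z in dict(tray=0,platform_edge=34,fitting_1_center=42,vial_center=58,lid_edge=96).items():
    for d in ctrl.spot_point(p,k)[:4]: print(k,round(d["conf"],2),np.round(d["point"]),np.round(at(p,d["point"],z),1))
E
```

```text
t: 2.2
tool_pos: [441.4, -301.4, 336.8]
tool_rot: [0.0, 0.899, 0.437, 0.0]
wrist_force: [0.8, -0.0, 0.7]
opening: 0.534
gripper_force: 0.0
t: 3.4
tool_pos: [490.5, 148.6, 336.8]
tool_rot: [0.0, 0.728, 0.686, 0.0]
wrist_force: [-0.2, -0.7, 0.4]
opening: 0.004
gripper_force: 0.0
t: 3.9
tool_pos: [488.3, 249.8, 233.5]
tool_rot: [-0.002, 0.726, 0.688, -0.002]
wrist_force: [-0.4, -1.2, -0.3]
opening: 0.009
gripper_force: 0.0
3.9 [488.26007108 249.75070607 233.46421095] [-0.00170416  0.72615173  0.68753025 -0.00170567] [ 0.15445939  0.21397298 -0.80308454  1.68234627  0.15545664  1.31627728
 -0.73174012]
[493.20291409 318.41085112 380.54324035] [[ 0.99848001 -0.05488785 -0.00499882]
 [-0.05186082 -0.96635762  0.25191943]
 [-0.01865797 -0.25127728 -0.9677353 ]]
tray 0.78 [260. 128.] [475.7 309.6   0. ]
fitting_1_center 0.79 [275. 151.] [491.2 289.   42. ]
fitting_1_center 0.52 [239. 144.] [456.6 297.7  42. ]
vial_center 0.59 [326. 158.] [538.  281.1  58. ]
vial_center 0.19 [191. 121.] [416.7 320.8  58. ]
lid_edge 0.73 [375. 107.] [571.6 323.2  96. ]
```

View pics/w1.png

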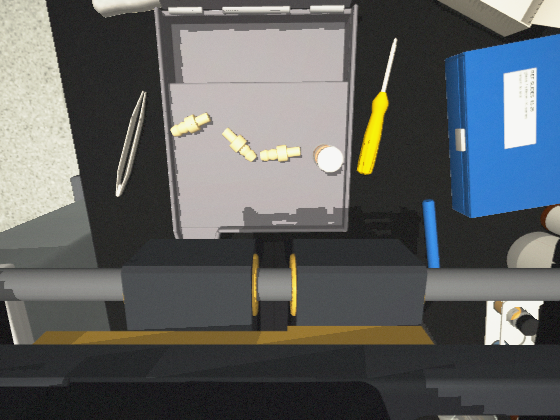

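```bash
python3 -m inch '[{"rot":[0,0,0],"dp":[0.001,0.001,-0.04],"jaw":0},{"rot":[0,0,0],"dp":[0,0,-0.04],"jaw":0},{"rot":[0,0,0],"dp":[0,0,-0.04],"jaw":0},{"rot":[0,0,0],"dp":[0,0,-0.03],"jaw":0},{"rot":[0,0,0],"dp":[0,0,0],"jaw":0},{"rot":[0,0,0],"dp":[0,0,0],"jaw":0}]'
python3 - <<'E'
from h import *
s=ctrl.sense(); print(s["t"],s["tool_pos"],s["tool_rot"],s["wrist_force"])
p=wrist(); save(p,"w2")
for c in [(170,83),(348,82)]: pass
for k,z in dict(platform_edge=34,trough_floor=7,fitting_1_center=42,vial_center=58).items():
    for d in ctrl.spot_point(p,k)[:4]: print(k,round(d["conf"],2),np.round(d["point"]),np.round(at(p,d["point"],z),1))
E
```

```text
t: 4.8
tool_pos: [492.4, 248.0, 87.7]
tool_rot: [0.0, 0.728, 0.686, 0.0]
wrist_force: [0.0, 0.1, 1.6]
opening: 0.004
gripper_force: 0.0
4.8 [492.36923217 247.95741745  87.73605514] [5.39659100e-05 7.28026175e-01 6.85549275e-01 2.77332615e-04] [0.03800006 0.11601654 1.57459923]
platform_edge 0.72 [232.  50.] [477.1 353.5  34. ]
platform_edge 0.28 [ 39. 157.] [360.7 303.6  34. ]
trough_floor 0.66 [236.   6.] [478.9 382.4   7. ]
trough_floor 0.6 [ 36. 163.] [339.6 298.4   7. ]
fitting_1_center 0.56 [274. 173.] [495.4 287.6  42. ]
vial_center 0.68 [237.   7.] [483.3 367.3  58. ]
vial_center 0.62 [358. 184.] [538.5 281.5  58. ]
```

View pics/w2.png

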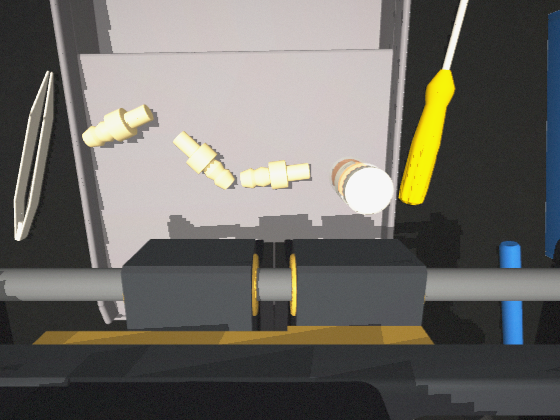

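Run:
```python
from h import *
p=wrist(); s=ctrl.sense(); P=s["tool_pos"]; print(p["K"][0])
for dx in(-15,0,15):
  for dy in(-10,10): print(dx,dy,[np.round(proj(p,P+np.array([dx,dy,dz]))) for dz in(-14,5,56)])
for u in[(278,175),(242,180),(308,172),(205,160),(180,137),(230,183),(118,125),(88,137),(150,112)]: print(u,np.round(at(p,u,42),1))
for u in[(82,55),(392,50),(96,235)]: print(u,np.round(at(p,u,34),1))
```

```text
[347.04028606   0.         273.69805109]
-15 -10 [array([244., 282.]), array([241., 300.]), array([226., 383.])]
-15 10 [array([241., 245.]), array([237., 260.]), array([220., 326.])]
0 -10 [array([274., 280.]), array([274., 299.]), array([274., 380.])]
0 10 [array([271., 243.]), array([271., 258.]), array([270., 324.])]
15 -10 [array([303., 278.]), array([307., 297.]), array([322., 378.])]
15 10 [array([301., 241.]), array([305., 256.]), array([320., 321.])]
(278, 175) [498.  286.8  42. ]
(242, 180) [477.6 285.1  42. ]
(308, 172) [514.9 287.4  42. ]
(205, 160) [458.  297.6  42. ]
(180, 137) [445.8 310.8  42. ]
(230, 183) [470.7 283.8  42. ]
(118, 125) [413.1 319.2  42. ]
(88, 137) [395.7 313.9  42. ]
(150, 112) [431.4 324.9  42. ]
(82, 55) [396.7 356.6  34. ]
(392, 50) [562.9 349.2  34. ]
(96, 235) [385.  255.4  34. ]
```

```bash
python3 -m inch '[{"rot":[0,0,0],"dp":[0.002,0,-0.02],"jaw":0},{"rot":[0,0,0],"dp":[0,0,-0.012],"jaw":0},{"rot":[0,0,0],"dp":[0,0,-0.004],"jaw":0},{"rot":[0,0,0],"dp":[0,0,0],"jaw":0},{"rot":[0,0,0],"dp":[0,0.008,0],"jaw":0},{"rot":[0,0,0],"dp":[0,0.006,0],"jaw":0},{"rot":[0,0,0],"dp":[0,0.006,0],"jaw":0},{"rot":[0,0,0],"dp":[0,0.006,0],"jaw":0},{"rot":[0,0,0],"dp":[0,0.006,0],"jaw":0},{"rot":[0,0,0],"dp":[0,0.006,0],"jaw":0}]'
python3 -m inch '[{"rot":[0,0,0],"dp":[0,0.006,0],"jaw":0},{"rot":[0,0,0],"dp":[0,0.006,0],"jaw":0},{"rot":[0,0,0],"dp":[0,0.006,0],"jaw":0},{"rot":[0,0,0],"dp":[0,0.006,0],"jaw":0},{"rot":[0,0,0],"dp":[0,0.006,0],"jaw":0},{"rot":[0,0,0],"dp":[0,0.006,0],"jaw":0},{"rot":[0,0,0],"dp":[0,0.006,0],"jaw":0},{"rot":[0,0,0],"dp":[0,0.006,0],"jaw":0},{"rot":[0,0,0],"dp":[0,0.006,0],"jaw":0},{"rot":[0,0,0],"dp":[0,0.006,0],"jaw":0},{"rot":[0,0,0],"dp":[0,0,0],"jaw":0}]'
python3 - <<'E'
from h import *
p=wrist(); save(p,"w3"); q=ctrl.capture("top"); 
import cv2
cv2.imwrite("pics/c3.png",np.hstack([p["image"][:,:,::-1][:300,:400],cv2.resize(q["image"][170:290,80:240,::-1],(400,300),interpolation=cv2.INTER_CUBIC)]))
E
```

```text
t: 6.1
tool_pos: [493.7, 286.8, 50.6]
tool_rot: [-0.0, 0.728, 0.686, 0.0]
wrist_force: [0.5, -0.6, 0.4]
opening: 0.003
gripper_force: 0.0
t: 7.2
tool_pos: [493.4, 347.3, 50.6]
tool_rot: [-0.0, 0.727, 0.686, 0.0]
wrist_force: [0.3, -0.1, 0.3]
opening: 0.008
gripper_force: 0.0
```

View pics/c3.png

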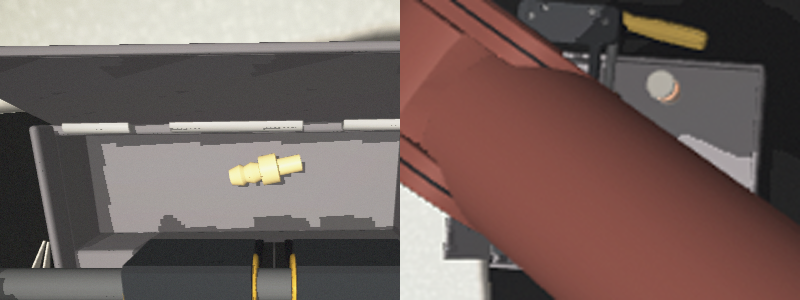

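```bash
python3 -m inch '[{"rot":[0,0,0],"dp":[0,0,0.035],"jaw":0},{"rot":[0,0,0],"dp":[-0.017,-0.045,0],"jaw":0},{"rot":[0,0,0],"dp":[-0.017,-0.047,0],"jaw":0},{"rot":[0,0,0],"dp":[0,0,0],"jaw":0},{"rot":[0,0,0],"dp":[0,0,-0.02],"jaw":0},{"rot":[0,0,0],"dp":[0,0,-0.011],"jaw":0},{"rot":[0,0,0],"dp":[0,0,-0.004],"jaw":0},{"rot":[0,0,0],"dp":[0,0.009,0],"jaw":0},{"rot":[0,0,0],"dp":[0,0.006,0],"jaw":0},{"rot":[0,0,0],"dp":[0,0.006,0],"jaw":0},{"rot":[0,0,0],"dp":[0,0.006,0],"jaw":0},{"rot":[0,0,0],"dp":[0,0.006,0],"jaw":0}]'
python3 -m inch '[{"rot":[0,0,0],"dp":[0,0.006,0],"jaw":0},{"rot":[0,0,0],"dp":[0,0.006,0],"jaw":0},{"rot":[0,0,0],"dp":[0,0.006,0],"jaw":0},{"rot":[0,0,0],"dp":[0,0.006,0],"jaw":0},{"rot":[0,0,0],"dp":[0,0.006,0],"jaw":0},{"rot":[0,0,0],"dp":[0,0.006,0],"jaw":0},{"rot":[0,0,0],"dp":[0,0.006,0],"jaw":0},{"rot":[0,0,0],"dp":[0,0.006,0],"jaw":0},{"rot":[0,0,0],"dp":[0,0.006,0],"jaw":0},{"rot":[0,0,0],"dp":[0,0.006,0],"jaw":0},{"rot":[0,0,0],"dp":[0,0,0],"jaw":0}]'
python3 - <<'E'
from h import *
p=wrist(); save(p,"w4"); 
for d in ctrl.find_in(p,"fitting_1_center"): print(d)
E
```

```text
t: 8.5
tool_pos: [459.8, 288.0, 50.8]
tool_rot: [-0.0, 0.728, 0.686, 0.0]
wrist_force: [-0.2, 0.5, 0.6]
opening: 0.01
gripper_force: 0.0
t: 9.6
tool_pos: [459.4, 348.2, 50.6]
tool_rot: [-0.0, 0.727, 0.686, 0.0]
wrist_force: [-0.1, -1.1, -0.2]
opening: 0.004
gripper_force: 0.0
{'box': [286.5, 129.4, 360.9, 165.3], 'conf': 0.89}
```

View pics/w4.png

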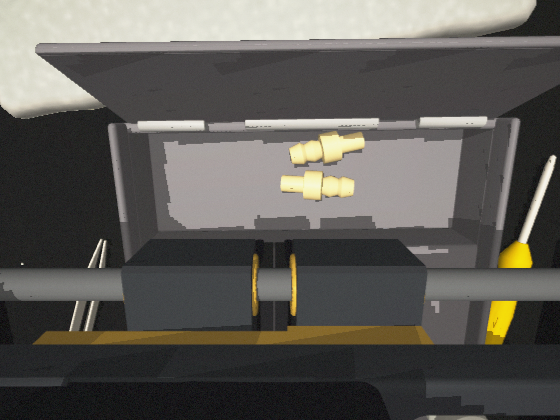

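```bash
python3 -m inch '[{"rot":[0,0,0],"dp":[0,0,0.035],"jaw":0},{"rot":[0,0,0],"dp":[-0.021,-0.035,0],"jaw":0},{"rot":[0,0,0],"dp":[-0.022,-0.035,0],"jaw":0},{"rot":[0,0,0],"dp":[0,0,0],"jaw":0},{"rot":[0,0,0],"dp":[0,0,-0.02],"jaw":0},{"rot":[0,0,0],"dp":[0,0,-0.011],"jaw":0},{"rot":[0,0,0],"dp":[0,0,-0.004],"jaw":0},{"rot":[0,0,0],"dp":[0,0.006,0],"jaw":0},{"rot":[0,0,0],"dp":[0,0.006,0],"jaw":0},{"rot":[0,0,0],"dp":[0,0.006,0],"jaw":0},{"rot":[0,0,0],"dp":[0.001,0.006,0],"jaw":0}]'
python3 -m inch '[{"rot":[0,0,0],"dp":[0,0.006,0],"jaw":0},{"rot":[0,0,0],"dp":[0.001,0.006,0],"jaw":0},{"rot":[0,0,0],"dp":[0,0.006,0],"jaw":0},{"rot":[0,0,0],"dp":[0,0.006,0],"jaw":0},{"rot":[0,0,0],"dp":[0.001,0.006,0],"jaw":0},{"rot":[0,0,0],"dp":[0,0.006,0],"jaw":0},{"rot":[0,0,0],"dp":[0,0.006,0],"jaw":0},{"rot":[0,0,0],"dp":[0,0.006,0],"jaw":0},{"rot":[0,0,0],"dp":[0,0,0],"jaw":0}]'
python3 - <<'E'
from h import *
p=wrist(); save(p,"w5"); 
for d in ctrl.find_in(p,"fitting_1_center"): print(d)
E
```

```text
t: 10.8
tool_pos: [417.8, 302.2, 51.0]
tool_rot: [-0.0, 0.728, 0.686, 0.0]
wrist_force: [0.5, -0.3, -0.0]
opening: 0.003
gripper_force: 0.0
t: 11.7
tool_pos: [419.5, 350.2, 50.6]
tool_rot: [-0.0, 0.727, 0.686, 0.0]
wrist_force: [-0.2, 1.0, -0.1]
opening: 0.003
gripper_force: 0.0
{'box': [362.7, 128.4, 444.3, 160.4], 'conf': 0.84}
```

View pics/w5.png

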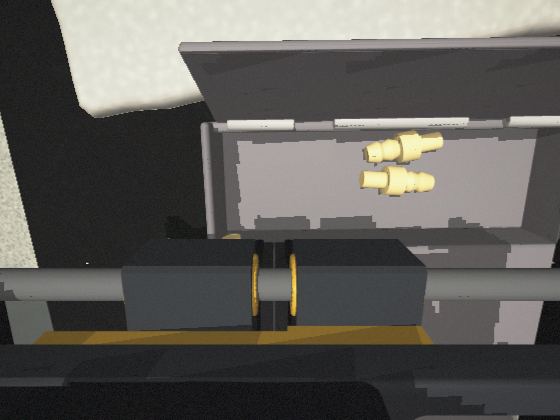

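```bash
python3 -m inch '[{"rot":[0,0,0],"dp":[0,0,0.02],"jaw":0},{"rot":[0,0,0],"dp":[0,0,0.02],"jaw":0},{"rot":[0,0,0],"dp":[0.01,-0.03,0],"jaw":0},{"rot":[0,0,0],"dp":[0.01,-0.03,0],"jaw":0},{"rot":[0,0,0],"dp":[0,-0.02,0],"jaw":0},{"rot":[0,0,0],"dp":[0,0,0],"jaw":0}]'
python3 - <<'E'
from h import *
p=wrist(); save(p,"w6"); 
for d in ctrl.find_in(p,"fitting_1_center"): b=d["box"];print(d,at(p,((b[0]+b[2])/2,(b[1]+b[3])/2),42))
E
```

```text
t: 12.4
tool_pos: [440.5, 265.4, 90.2]
tool_rot: [0.001, 0.729, 0.684, -0.001]
wrist_force: [-0.0, 0.2, -0.0]
opening: 0.004
gripper_force: 0.0
{'box': [307.9, 0.0, 358.2, 11.3], 'conf': 0.78} [478.68428403 387.25578368  42.        ]
```

View pics/w6.png

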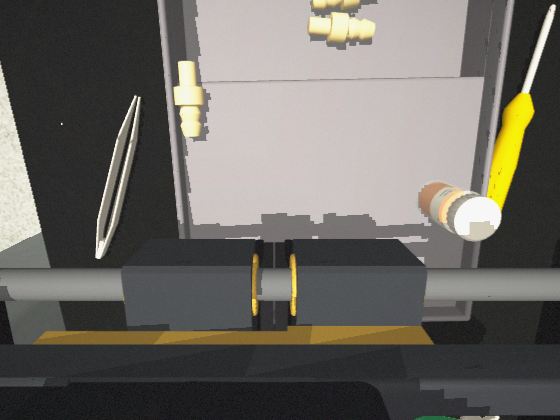

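Run:
```python
from h import *
p=wrist(); print(ctrl.sense()["tool_pos"])
for n,u,z in [("far",(187,62),42),("near",(191,136),42),("collarL",(174,95),42),("collarR",(204,95),42),("rimtop_inner",(181,130),46),("rimbase",(186,150),34),("rimtop200",(185,200),46),("edge",(330,80),34)]: print(n,np.round(at(p,u,z),1))
```

```text
[439.649882   269.67793755  90.72934446]
far [400.9 369.2  42. ]
near [398.4 331.3  42. ]
collarL [391.9 353.3  42. ]
collarR [407.9 352.3  42. ]
rimtop_inner [394.3 334.9  46. ]
rimbase [392.6 323.3  34. ]
rimtop200 [391.6 296.3  46. ]
edge [476.9 356.5  34. ]
```

```bash
python3 -m inch '[{"rot":[0,0,0],"dp":[-0.013,0.015,0],"jaw":0},{"rot":[0,0,0],"dp":[-0.014,0.015,0],"jaw":0},{"rot":[0,0,0],"dp":[0,0,0],"jaw":0},{"rot":[0,0,0],"dp":[0,0,-0.02],"jaw":0},{"rot":[0,0,0],"dp":[0,0,-0.015],"jaw":0},{"rot":[0,0,0],"dp":[0,0,-0.004],"jaw":0},{"rot":[0,0,0],"dp":[0,0.006,0],"jaw":0},{"rot":[0,0,0],"dp":[0,0.006,0],"jaw":0},{"rot":[0,0,0],"dp":[0,0.006,0],"jaw":0},{"rot":[0,0,0],"dp":[0.001,0.006,0],"jaw":0}]'
python3 -m inch '[{"rot":[0,0,0],"dp":[0,0.006,0],"jaw":0},{"rot":[0,0,0],"dp":[0.001,0.006,0],"jaw":0},{"rot":[0,0,0],"dp":[0,0.006,0],"jaw":0},{"rot":[0,0,0],"dp":[0.001,0.006,0],"jaw":0},{"rot":[0,0,0],"dp":[0,0.006,0],"jaw":0},{"rot":[0,0,0],"dp":[0,0.006,0],"jaw":0},{"rot":[0,0,0],"dp":[0,0,0],"jaw":0}]'
python3 -m inch '[{"rot":[0,0,0],"dp":[0,0,0.03],"jaw":0},{"rot":[0,0,0],"dp":[0.01,0,0.02],"jaw":0},{"rot":[0,0,0],"dp":[0.01,-0.03,0],"jaw":0},{"rot":[0,0,0],"dp":[0.01,-0.03,0],"jaw":0},{"rot":[0,0,0],"dp":[0,0,0],"jaw":0},{"rot":[0,0,0],"dp":[0,0,0],"jaw":0}]'
python3 - <<'E'
from h import *
p=wrist(); save(p,"w7");
E
```

```text
t: 13.55
tool_pos: [413.9, 324.2, 52.1]
tool_rot: [0.0, 0.728, 0.686, 0.0]
wrist_force: [0.1, -0.5, -0.1]
opening: 0.008
gripper_force: 0.0
t: 14.25
tool_pos: [416.9, 359.7, 51.9]
tool_rot: [0.0, 0.728, 0.686, 0.001]
wrist_force: [3.9, -2.6, 1.2]
opening: 0.001
gripper_force: 2.2
t: 14.85
tool_pos: [445.7, 298.7, 101.5]
tool_rot: [-0.0, 0.728, 0.685, -0.0]
wrist_force: [0.1, -0.3, -0.8]
opening: 0.006
gripper_force: 0.0
```

View pics/w7.png

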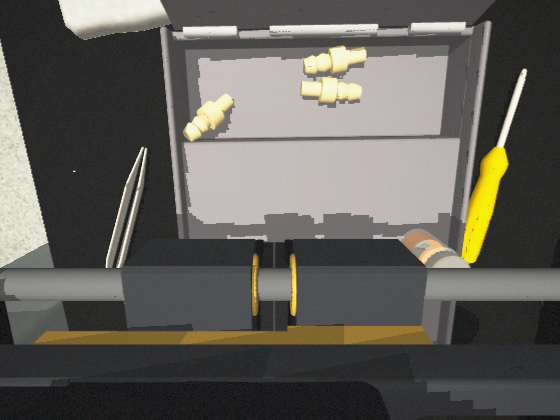

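Run:
```python
from h import *
p=wrist(); print(ctrl.sense()["tool_pos"])
for a,b in [((187,136),(230,97)),((304,68),(366,54)),((302,88),(361,93))]:
    A,B=at(p,a,15),at(p,b,15); print(A,B,np.linalg.norm(A-B))
print(at(p,(187,138),34), at(p,(300,138),34),at(p,(300,137),7))
q=ctrl.capture("side"); cv2.imwrite("pics/s7.png",cv2.resize(q["image"][130:220,170:290,::-1],(800,600),interpolation=cv2.INTER_CUBIC))
cv2.imwrite("pics/w7c.png",cv2.resize(p["image"][30:150,160:320,::-1],(800,600),interpolation=cv2.INTER_CUBIC))
```

```text
[445.10318593 300.16361987 101.5983554 ]
[392.04680675 361.01936582  15.        ] [422.59136725 383.75237779  15.        ] 38.07571417283054
[470.64486614 398.30053218  15.        ] [509.51061675 404.14391656  15.        ] 39.30256621876815
[468.92372868 386.4668936   15.        ] [506.48435272 381.19016384  15.        ] 37.92946552413284
[396.60642488 360.42497467  34.        ] [465.04456839 356.34655252  34.        ] [466.97539977 355.51892739   7.        ]
```

View pics/w7c.png

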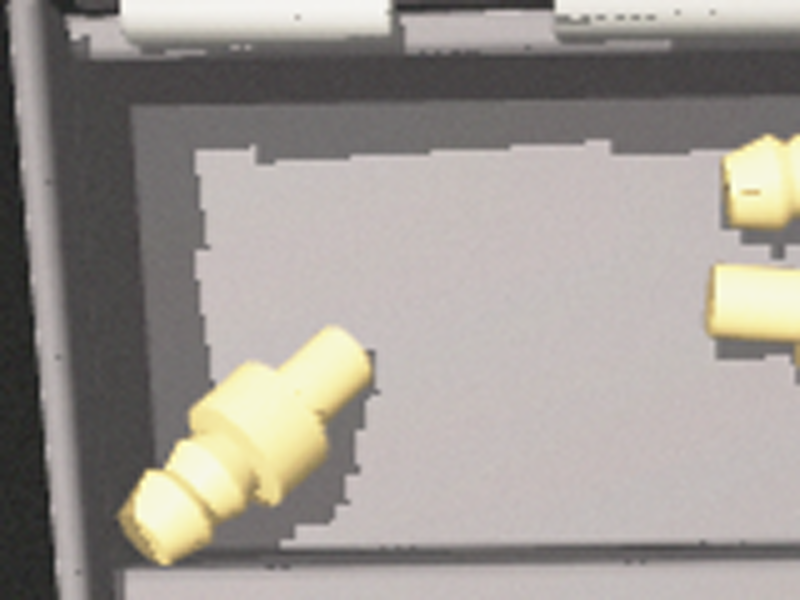

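```bash
python3 -m inch '[{"rot":[0,0,0],"dp":[-0.015,0.035,0],"jaw":0},{"rot":[0,0,0],"dp":[-0.016,0.036,0],"jaw":0},{"rot":[0,0,0],"dp":[0,0,-0.02],"jaw":0},{"rot":[0,0,0],"dp":[0,0,-0.02],"jaw":0},{"rot":[0,0,0],"dp":[0,0,0],"jaw":0},{"rot":[0,0,0],"dp":[0,0,-0.004],"jaw":0},{"rot":[0,0,0],"dp":[0,0,-0.004],"jaw":0},{"rot":[0,0,0],"dp":[0,0,-0.004],"jaw":0},{"rot":[0,0,0],"dp":[0,0,0],"jaw":0}]'
python3 -m inch '[{"rot":[0,0,0],"dp":[0,0,-0.003],"jaw":0},{"rot":[0,0,0],"dp":[0,0,-0.003],"jaw":0},{"rot":[0,0,0],"dp":[0,0,0],"jaw":0}]'
python3 - <<'E'
from h import *
p=wrist(); save(p,"w8")
E
```

```text
t: 15.9
tool_pos: [414.8, 369.9, 49.5]
tool_rot: [0.0, 0.728, 0.686, -0.0]
wrist_force: [-0.6, -0.2, -0.5]
opening: 0.007
gripper_force: 0.0
t: 16.2
tool_pos: [414.8, 369.9, 43.3]
tool_rot: [0.0, 0.728, 0.686, -0.0]
wrist_force: [0.2, -0.4, 0.4]
opening: 0.005
gripper_force: 0.3
```

```bash
python3 -m inch '[{"rot":[0,0,0],"dp":[0,0,-0.003],"jaw":0},{"rot":[0,0,0],"dp":[0,0,-0.002],"jaw":0},{"rot":[0,0,0],"dp":[0,0,0],"jaw":0}]'
python3 -m inch '[{"rot":[0,0,0],"dp":[0.001,0.002,-0.001],"jaw":0},{"rot":[0,0,0],"dp":[0,0,0.02],"jaw":0},{"rot":[0,0,0],"dp":[0,0,0.04],"jaw":0},{"rot":[0,0,0],"dp":[0.016,-0.035,0],"jaw":0},{"rot":[0,0,0],"dp":[0.015,-0.035,0],"jaw":0},{"rot":[0,0,0],"dp":[0,0,0],"jaw":0},{"rot":[0,0,0],"dp":[0,0,0],"jaw":0}]'
python3 - <<'E'
from h import *
p=wrist(); save(p,"w9")
cv2.imwrite("pics/w9c.png",cv2.resize(p["image"][30:150,160:320,::-1],(800,600),interpolation=cv2.INTER_CUBIC))
E
```

```text
t: 16.55
tool_pos: [414.5, 370.0, 38.3]
tool_rot: [-0.0, 0.728, 0.686, -0.0]
wrist_force: [-0.1, 0.8, 1.6]
opening: 0.004
gripper_force: 0.4
t: 17.25
tool_pos: [447.3, 301.4, 97.6]
tool_rot: [0.0, 0.729, 0.685, 0.0]
wrist_force: [-0.8, 0.6, -0.1]
opening: 0.008
gripper_force: 0.0
```

View pics/w9c.png

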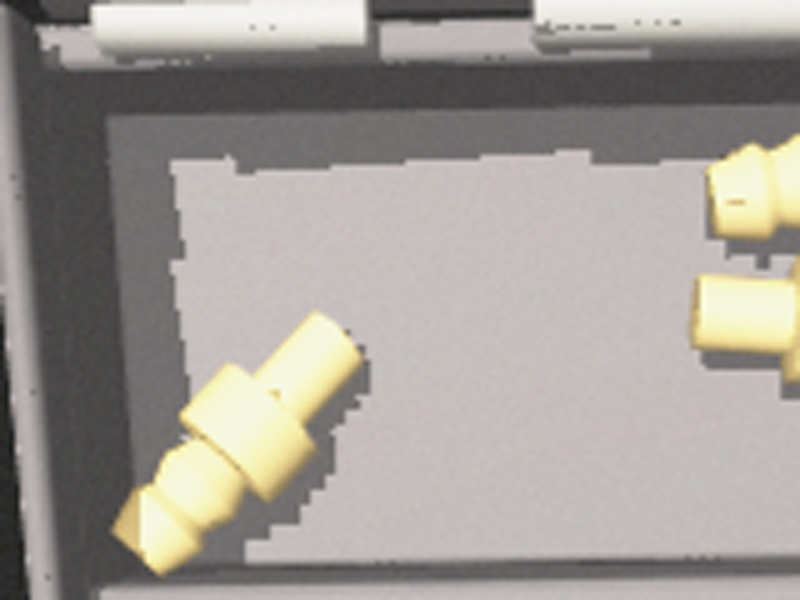

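```bash
cat >> h.py <<'E'
def ends(p,guess):
    hsv=cv2.cvtColor(np.ascontiguousarray(p["image"]),cv2.COLOR_RGB2HSV)
    m=((hsv[:,:,1]>60)&(hsv[:,:,2]>130)&(hsv[:,:,0]>12)&(hsv[:,:,0]<38)).astype(np.uint8); m[236:]=0
    n,l,st,ce=cv2.connectedComponentsWithStats(m); out=[]
    i=min((i for i in range(1,n) if st[i][4]>60),key=lambda i:np.linalg.norm(ce[i]-guess))
    P=np.argwhere(l==i)[:,::-1].astype(float); c=P.mean(0); a=np.linalg.svd(P-c,full_matrices=False)[2][0]
    if a[0]<0:a=-a
    t=(P-c)@a; w=lambda s:P[s].mean(0)
    return w(t<t.min()+3),w(t>t.max()-3),st[i][4]
def tri(p,a,q,b):
    A=[];y=[]
    for c,u in((p,a),(q,b)):
        o,d=ray(c,u); d/=np.linalg.norm(d); M=np.eye(3)-np.outer(d,d); A.append(M); y.append(M@o)
    X=np.linalg.lstsq(np.vstack(A),np.hstack(y),rcond=None)[0]; return X
E
cat > cap.py <<'E'
import sys,pickle
from h import *
p=wrist(); pickle.dump(p,open(sys.argv[1],"wb"))
for X in[(410,373,15),(490,384,15),(490,401,15)]:
    e=ends(p,proj(p,X)); print(X,np.round(e[0]),np.round(e[1]),e[2],np.linalg.norm(at(p,e[0],15)-at(p,e[1],15)))
E
python3 cap.py a.pkl
python3 -m inch '[{"rot":[0,0,0],"dp":[0.03,0,0.03],"jaw":0},{"rot":[0,0,0],"dp":[0.03,0,0],"jaw":0},{"rot":[0,0,0],"dp":[0.02,0,0],"jaw":0},{"rot":[0,0,0],"dp":[0,0,0],"jaw":0},{"rot":[0,0,0],"dp":[0,0,0],"jaw":0},{"rot":[0,0,0],"dp":[0,0,0],"jaw":0}]'
python3 cap.py b.pkl
cat > t3.py <<'E'
import pickle
from h import *
p,q=[pickle.load(open(f,"rb")) for f in("a.pkl","b.pkl")]
for X in[(410,373,15),(490,384,15),(490,401,15)]:
    a,b=ends(p,proj(p,X)),ends(q,proj(q,X)); T=[tri(p,a[i],q,b[i]) for i in(0,1)]; print(np.round(T,1),np.linalg.norm(T[0]-T[1]))
E
python3 t3.py
```

```text
(410, 373, 15) [188. 140.] [232. 103.] 487 37.30829201867475
(490, 384, 15) [301.  94.] [358. 102.] 476 36.879981831956144
(490, 401, 15) [304.  74.] [364.  58.] 597 37.77478923487051
t: 17.95
tool_pos: [525.2, 303.3, 127.3]
tool_rot: [-0.0, 0.727, 0.687, -0.0]
wrist_force: [-1.8, -0.2, 0.7]
opening: 0.008
gripper_force: 0.0
(410, 373, 15) [ 90. 145.] [128. 111.] 652 38.964303194590315
(490, 384, 15) [189. 105.] [240. 108.] 647 36.94191676631789
(490, 401, 15) [190.  85.] [241.  75.] 637 37.072692026401185
[[395.8 361.7  20. ]
 [425.3 383.3  16.1]] 36.86459544617645
[[469.  385.4  14.7]
 [505.6 379.8  13.3]] 37.05403264098747
[[471.8 397.7  15.2]
 [508.6 403.4  16.5]] 37.23102253221979
```

```bash
python3 -m inch '[{"rot":[0,0,0],"dp":[-0.015,0,0.015],"jaw":0},{"rot":[0,0,0],"dp":[-0.015,0.038,0],"jaw":0},{"rot":[0,0,0],"dp":[-0.015,0.04,0],"jaw":0},{"rot":[0,0,0],"dp":[0,0.04,0],"jaw":0},{"rot":[0,0,0],"dp":[0,0.037,0],"jaw":0},{"rot":[0,0,0],"dp":[0,0,0],"jaw":0},{"rot":[0,0,0],"dp":[0,0,0],"jaw":0}]'
python3 - <<'E'
from h import *
q=ctrl.capture("top"); s=ctrl.capture("side"); print(ctrl.sense()["tool_pos"])
for p in(q,s):
  for k,z in dict(lid_edge=96,vial_center=58).items():
    for d in ctrl.spot_point(p,k)[:2]: print(k,round(d["conf"],2),np.round(d["point"]),np.round(at(p,d["point"],z),1))
E
```

```text
t: 18.7
tool_pos: [480.2, 458.3, 142.4]
tool_rot: [-0.0, 0.727, 0.687, -0.0]
wrist_force: [0.2, 0.2, -0.9]
opening: 0.005
gripper_force: 0.0
[481.72715829 456.23067169 142.4664992 ]
lid_edge 0.57 [101. 228.] [482.7 438.2  96. ]
vial_center 0.45 [184. 206.] [533.4 285.2  58. ]
lid_edge 0.7 [205. 144.] [484.7 437.   96. ]
vial_center 0.58 [253. 180.] [531.8 271.7  58. ]
```

```bash
python3 -m inch '[{"rot":[0,0,0],"dp":[0,0.008,0],"jaw":0},{"rot":[0,0,0],"dp":[0,0,-0.03],"jaw":0},{"rot":[0,0,0],"dp":[0,0,-0.027],"jaw":0},{"rot":[0,0,0],"dp":[0,0,0],"jaw":0},{"rot":[0,0,0],"dp":[0,-0.01,0],"jaw":0},{"rot":[0,0,0],"dp":[0,-0.01,0],"jaw":0},{"rot":[0,0,0],"dp":[0,-0.008,0],"jaw":0},{"rot":[0,0,0],"dp":[0,-0.008,0],"jaw":0},{"rot":[0,0,0],"dp":[0,-0.008,0],"jaw":0}]'
python3 -m inch '[{"rot":[0,0,0],"dp":[0,-0.008,0],"jaw":0},{"rot":[0,0,0],"dp":[0,-0.008,0],"jaw":0},{"rot":[0,0,0],"dp":[0,-0.008,0],"jaw":0},{"rot":[0,0,0],"dp":[0,-0.006,0],"jaw":0},{"rot":[0,0,0],"dp":[0,0,0],"jaw":0}]'
python3 - <<'E'
from h import *
s=ctrl.sense(); print(s["tool_pos"])
p=ctrl.capture("side"); w=wrist()
for n,c in(("side",p),("wrist",w)):
    for d in ctrl.spot_point(c,"lid_edge")[:2]: print(n,d,at(c,d["point"],85))
E
```

```text
t: 19.9
tool_pos: [482.1, 420.9, 86.6]
tool_rot: [-0.0, 0.728, 0.686, 0.001]
wrist_force: [-0.6, 3.8, 1.8]
opening: 0.003
gripper_force: 1.3
t: 20.4
tool_pos: [482.1, 389.5, 85.3]
tool_rot: [0.0, 0.728, 0.685, -0.001]
wrist_force: [0.1, 0.1, 0.8]
opening: 0.006
gripper_force: 0.0
[482.09849021 389.52845411  85.32237794]
side {'point': [214.7, 159.4], 'conf': 0.54} [477.34475519 368.37961505  85.        ]
side {'point': [218.3, 181.8], 'conf': 0.48} [440.78629476 272.44259922  85.        ]
```

```bash
python3 -m inch '[{"rot":[0,0,0],"dp":[0,-0.004,-0.005],"jaw":0},{"rot":[0,0,0],"dp":[0,-0.004,-0.005],"jaw":0},{"rot":[0,0,0],"dp":[0,-0.003,-0.006],"jaw":0},{"rot":[0,0,0],"dp":[0,-0.002,-0.006],"jaw":0},{"rot":[0,0,0],"dp":[0,-0.001,-0.004],"jaw":0},{"rot":[0,0,0],"dp":[0,-0.001,-0.003],"jaw":0},{"rot":[0,0,0],"dp":[0,0,0],"jaw":0}]'
python3 -m inch '[{"rot":[0,0,0],"dp":[0,0,-0.002],"jaw":0},{"rot":[0,0,0],"dp":[0,0,-0.001],"jaw":0},{"rot":[0,0,0],"dp":[0,0,0],"jaw":0}]'
```

```text
t: 21.3
tool_pos: [481.6, 375.6, 55.9]
tool_rot: [0.0, 0.728, 0.686, -0.0]
wrist_force: [-0.3, 0.2, -0.5]
opening: 0.009
gripper_force: 0.0
t: 21.6
tool_pos: [481.9, 376.1, 54.3]
tool_rot: [0.0, 0.728, 0.686, 0.0]
wrist_force: [-2.6, -2.6, 7.5]
opening: 0.002
gripper_force: 3.8
```

```bash
python3 -m inch '[{"rot":[0,0,0],"dp":[0,0,-0.001],"jaw":0},{"rot":[0,0,0],"dp":[0,0,-0.001],"jaw":0},{"rot":[0,0,0],"dp":[0,0,0],"jaw":0}]'
```

```text
t: 21.9
tool_pos: [482.1, 376.2, 53.9]
tool_rot: [0.001, 0.728, 0.686, 0.0]
wrist_force: [-6.1, -7.2, 22.6]
opening: 0.006
gripper_force: 11.2
```

```bash
python3 -m inch '[{"rot":[0,0,0],"dp":[0,0,0.006],"jaw":0},{"rot":[0,0,0],"dp":[0,-0.008,0.002],"jaw":0},{"rot":[0,0,0],"dp":[0,0,-0.004],"jaw":0},{"rot":[0,0,0],"dp":[0,0,-0.002],"jaw":0},{"rot":[0,0,0],"dp":[0,0,-0.001],"jaw":0},{"rot":[0,0,0],"dp":[0,0,0],"jaw":0}]'
python3 -m inch '[{"rot":[0,0,0],"dp":[0,0,-0.001],"jaw":0},{"rot":[0,0,0],"dp":[0,0,-0.001],"jaw":0},{"rot":[0,0,0],"dp":[0,0,0],"jaw":0}]'
python3 -m inch '[{"rot":[0,0,0],"dp":[0,0,0.01],"jaw":0},{"rot":[0,0,0],"dp":[0,0,0.03],"jaw":0},{"rot":[0,0,0],"dp":[0,-0.02,0.04],"jaw":0},{"rot":[0,0,0],"dp":[0,-0.03,0.04],"jaw":0},{"rot":[0,0,0],"dp":[0,-0.04,0.03],"jaw":0},{"rot":[0,0,0],"dp":[0,-0.03,0],"jaw":0},{"rot":[0,0,0],"dp":[0,0,0],"jaw":0},{"rot":[0,0,0],"dp":[0,0,0],"jaw":0}]'
python3 - <<'E'
from h import *
w=wrist();w2=ctrl.capture("side"); save(w,"w10")
for c in(w,w2):
  for k,z in dict(lid_edge=38,vial_center=58,tray=0,tweezers_1=2,driver=8,fitting_1_center=15).items():
    for d in ctrl.spot_point(c,k)[:2]: print(k,round(d["conf"],2),np.round(d["point"]),np.round(at(c,d["point"],z),1))
for X in[(395,352,34),(395,352,39),(478,352,39),(560,348,39),(480,411,38)]: print(X,np.round(proj(w,X)))
g=cv2.cvtColor(w["image"],cv2.COLOR_RGB2GRAY)
for x in(405,440,520,550):
    r=proj(w,(x,351,39)).round().astype(int); print(x,r,g[r[1]-8:r[1]+9,r[0]])
E
```

```text
t: 22.5
tool_pos: [482.2, 367.2, 53.5]
tool_rot: [0.001, 0.728, 0.686, -0.0]
wrist_force: [-3.0, -8.3, 18.3]
opening: 0.003
gripper_force: 9.4
t: 22.8
tool_pos: [482.3, 367.3, 53.1]
tool_rot: [0.001, 0.728, 0.685, -0.0]
wrist_force: [-8.1, -13.4, 34.4]
opening: 0.006
gripper_force: 17.7
t: 23.6
tool_pos: [481.8, 247.4, 200.1]
tool_rot: [0.0, 0.728, 0.685, -0.0]
wrist_force: [0.5, 0.4, 0.5]
opening: 0.003
gripper_force: 0.0
lid_edge 0.93 [261.  72.] [478.2 354.5  38. ]
vial_center 0.81 [340. 157.] [539.8 282.3  58. ]
tray 0.88 [263. 127.] [475.3 309.3   0. ]
tweezers_1 0.84 [122. 144.] [337.  301.3   2. ]
driver 0.61 [389. 103.] [594.9 324.1   8. ]
lid_edge 0.69 [221. 176.] [483.2 357.6  38. ]
vial_center 0.64 [250. 175.] [534.3 293.6  58. ]
tray 0.58 [229. 195.] [485.7 321.6   0. ]
tweezers_1 0.47 [179. 218.] [342.7 301.5   2. ]
driver 0.69 [268. 183.] [592.2 303.4   8. ]
fitting_1_center 0.72 [218. 179.] [487.8 384.7  15. ]
(395, 352, 34) [164.  82.]
(395, 352, 39) [162.  82.]
(478, 352, 39) [261.  75.]
(560, 348, 39) [360.  74.]
(480, 411, 38) [258.  -4.]
405 [174  82] [172 135  81 106 121 199 198 196 197 197 197 199 198 197 198 198 196]
440 [216  79] [195 181 183 149 101 111 113 122 196 196 195 196 197 197 197 195 196]
520 [311  73] [194 195 193 192 191 173 182 162 143  88 114 117 123 194 194 194 194]
550 [347  71] [194 194 192 192 193 193 190 171 178 152  88 114 189 195 192 193 193]
```

```bash
python3 -c "
from rig import ctrl
print(ctrl.close_job())"
```

```text
the job is handed in; nothing more can be done
None
```

The job is handed in at about 24 s: the three fittings are in the trough, the lid is pressed to a firm stop at 39–40 mm, and the vial, tweezers and driver are still in place (dish and tape not re-checked); fitting 3 lay slightly tilted in its corner, and I viewed 12 pictures, two over the limit of 10.

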